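Pump the seal of a sample transport case

TASK

On the lid of the white sample case, push the sliding lock by its upright tab away from the robot until its arm is well clear of the black pump knob, then press the knob down to its stop and let it spring back, again and again, until the indicator pin pops fully out of the lid. Use only your fingertips: leave the pin itself untouched, lift nothing, and leave the specimen pots, tape roll, tube rack and mouse where they stand. At the end the lock stays pushed clear and the knob is fully up.

Things in the scene. Friction and masses are not known exactly. Their poses are not given: they have to be found in the camera images.
- case: The sample transport case: a white box with a grey lid, 206 (x) x 316 (y) x 120 mm (height), fixed on the table at some yaw. Origin: centre of its underside, on the table; +z up, +y along its long side, -x the long side nearest the robot. In this frame the lid's flat top is at z 120 mm, the pump knob's axis at x 0, y -80, the lock's rail along x at y 5 mm (x -60 to 70, 5 mm high), the pin at x 30, y 80 mm.
- plunger_top (a point): Centre of the pump knob's flat round top: a black knob 44 mm in diameter and 12 mm thick on a 15 mm stem. At rest its top is 46 mm above the lid. It goes 24 mm straight down to its stop against a spring (about 3 N at the top, 9 N at the stop, and 3 to 5 N more while it pumps) and comes back up by itself in about 0.3 s.
- plunger (a joint): How far the pump knob is pressed, m: 0 up, 0.024 at its stop. The first 0.010 is idle; only strokes to the stop (beyond about 0.021) count in full; the knob must come back up (below 0.002) between strokes. Further strokes once the pin is out do nothing.
- lock_tab (a point): Centre of the top edge of the lock's upright tab: a bare aluminium paddle 6 mm thick (x of the case), 40 mm wide (y), its top 50 mm above the lid, standing on a low slide 26 mm wide. With the lock home it is at x -20, y 5 mm of the case; it moves with the lock along +x of the case. A flat arm 14 mm wide, at 22 to 31 mm above the lid, runs from the slide in -y, 20 mm farther in +x than the tab, to under the knob and blocks it. The lock is pushed on the tab's -x face.
- lock (a joint): How far the lock is pushed along +x of the case, m: 0 home (arm under the middle of the knob), 0.036 end stop, clear of the knob from 0.030. Starts at 0 to 0.006. Rubs with about 2 N and stays where it is left.
- pin_top (a point): Centre of the top of the indicator pin: a bare steel pin 16 mm in diameter standing in a flat dark bezel 32 mm wide and 4 mm high on the lid. Its top is 6 mm above the lid when the pin is right in, 34 mm when fully out.
- pin (a joint): How far the indicator pin is out, m: 0 in, 0.028 fully out (it jumps up about 5.6 mm with each full stroke, the last one from about 0.022 to 0.028). Starts at 0 to 0.011, so 3 to 5 full strokes are needed. It stays out between strokes.
- pot_lid: Bystander: small capped specimen pot, 48 mm wide, 52 mm high, standing on the case's lid near its -x, +y corner. Origin: centre of its underside.
- pot_left: Bystander: capped specimen pot, 60 mm wide, 65 mm high, on the table off the case's +y end. Origin: centre of its underside.
- pot_right: Bystander: capped specimen pot, 60 mm wide, 65 mm high, on the table off the case's -y end. Origin: centre of its underside.
- tape_roll: Bystander: roll of paper tape, 48 mm wide, 18 mm high, lying on the case's lid near its +x, +y corner. Origin: centre of its underside.
- tube_rack: Bystander: white rack of capped blood tubes, 75 x 170 mm, 98 mm high, on the table to the robot's left. Origin: centre of its underside.
- mouse: Bystander: black computer mouse, 105 x 60 mm, 32 mm high, on the table to the robot's right. Origin: centre of its underside.

How it is judged:
By the outcome, as a careful person would: the job done as asked, in the order asked, and still so for the second after the job is handed in, with the robot touching nothing.
It also fails if it takes over 50 s, if anything falls off the work surface, if the arm or the gripper's body presses on something with over 40 N, if the wrist force passes 120 N, or if a joint passes its speed limit or range.

ROBOT

A 6-joint arm with a two-finger parallel gripper is mounted at the origin on the work surface. World frame = base frame: x ahead of the robot, y to its left, z up, the work surface at z = 0. Lengths are in m, angles in rad, forces in N, time in s.
With the tool pointing down it reaches from about 0.35 to 0.85 m from the base axis. Payload 8.1 kg.
Tool frame: the origin (TCP) lies at the very end of the fingers, on their centre line; the grasp point (between the pads) lies 19 mm behind it; z points along the fingers, y is the direction in which the jaws open and shut (so a half turn about z gives the same grasp; the last joint's range is limited). The gripper opens to 93 mm and grips with 3 to 60 N. Pads are 15 mm wide; open, the fingers measure 128 mm over their backs; the gripper's body (75 mm by 188 mm) begins 65 mm behind the grasp point.
Start: joints at [1.112, 0.13, 1.488, -0, 1.523, -0.085], TCP at [0.219, 0.559, 0.197] pointing down, gripper open.
Joint ranges: [-2.96, 2.96], [-0.89, 2.26], [0.02, 2.5], [-1.34, 4.48], [0, 2.73], [-2.66, 2.66]. Speed limits (rad/s): [2.39, 2.39, 2.79, 3.14, 3.14, 3.14].

INTERFACE

Orientations are given as a rotation vector (axis times angle).
In Python, from plant import read_state, read_camera, close_job gives the robot as it stands.
- The arm moves only by the tool jog_arm, never from a script. Its argument "motion" is one flat list of numbers, 7 for each row, row after row: the opening, from 0 (shut) to 1 (fully open), then the shift along the tool's x, y, z scaled (see below), then the turn, a rotation vector about the tool's x, y, z scaled (see below). A call has 1 to 8 rows; each row is the pose to reach, as a shift and turn from the pose measured when the call began, along the tool's axes at that moment; what a row does not reach only later rows make up. The controller multiplies each number of a shift by 0.5 m and each number of a turn by 90 degrees. A row lasts 1/10 s, in which the tool goes at most 50 mm and 8.59 degrees, less where a joint would pass 70% of its speed; a pose out of reach is approached as far as the arm can. A call with a number of a shift or a turn outside -1 to 1 is refused whole. A call with a gripper value outside its range is refused whole. The fingers move at their own pace and stop on an object; "grip_force" is the grip in N (left out, the last holds). Time passes only in rows, so rows that repeat a pose let the fingers close. It gives the time, the measured TCP pose, the force and the opening at its end, in the units of the state.
- read_state(): the state, without advancing time (a new reading comes with each control period).
- read_camera(name): name is "side" or "top" or "wrist"; returns a dict with "frame" (384x512x3 uint8, red, green, blue), "vertical_fov" (degrees; the focal length in pixels is half the picture's height over the tangent of half this angle, whatever the lens; pixels are square), "cx", "cy" (the principal point, pixels), "world_from_camera" (4x4, takes a point from camera to world coordinates); the wrist camera has in their place "hand_eye" (4x4, takes a point from camera to tool coordinates, whose origin is the TCP and whose axes are the flange's). Camera axes: x right, y down, z forward; pixel columns grow to the right and rows downward; lengths in m; the calibration is good to about 2 mm. A picture is of the moment at which its call begins: read the wrist's pose just before it. There is no depth.
- close_job(): hands the job in, once; it reports no verdict.
The state is a dict: "t": time; "q": joint angles; "dq": joint speeds; "joint_torque": joint torques, N m; "tool_pos": TCP position; "orientation": TCP orientation; "force": force on the tool from outside, world axes, zero at the start; "wrist_torque": the same for the moment, N m; "opening": finger opening in m.
Only numpy, scipy, OpenCV 4.12 (cv2) and the standard library are available. Lean on these libraries where they do the work, as an engineer would, in place of code of your own. Each camera call takes 0.05 s, during which the arm holds its last target.

## Working session

There is one attempt and no reset: what is moved stays moved. The work goes in short steps, Python scripts to look and compute and a tool call to move; the robot and the scene stay as the last step left them, time stands still between calls to the robot, and variables do not carry over. Pictures are saved under pics/ and viewed, and the job is handed in when it is done.

Besides the shell and the picture viewer there is one more tool, called after ">>>" by a JSON object that holds its "api" and its "payload", one argument or row to a line. jog_arm: Moves the arm, as the interface text tells. Its arguments: {"type":"object","properties":{"motion":{"type":"array","items":{"type":"number"}},"grip_force":{"type":"number"}},"required":["motion"]}

```bash
mkdir -p pics; ls; python3 - <<'E'
from plant import read_state, read_camera
import cv2
s=read_state()
for k,v in s.items(): print(k,v)
for n in ["side","top"]:
    c=read_camera(n); cv2.imwrite(f"pics/{n}0.png",c["frame"][:,:,::-1])
    print(n,{k:v for k,v in c.items() if k!="frame"})
E
```

```text
pics
t 0.0
q [ 1.11158397e+00  1.31148413e-01  1.48925904e+00  3.52797364e-05
  1.52300929e+00 -8.54095312e-02]
dq [ 4.87014784e-04 -1.32202209e-03  4.09534299e-04  8.65553099e-05
  1.06619688e-03 -1.21993450e-03]
joint_torque [-1.58404259e-04 -5.59846902e+01 -4.91754019e+01  7.67990830e-02
  3.54353024e-02 -1.34267912e-04]
tool_pos [0.21879791 0.55803559 0.19600622]
orientation [-5.83660528e-01 -3.08636384e+00  2.74435642e-03]
force [-0.39714013 -0.51266182  0.06820266]
wrist_torque [-0.02256713  0.01517276  0.02456874]
opening 0.09308169778321372
side {'vertical_fov': 46.90048624904035, 'cx': 252.38202265727944, 'cy': 191.60197900234124, 'world_from_camera': array([[ 0.9793827 , -0.13461209,  0.15062905,  0.38497212],
       [-0.20159763, -0.60343942,  0.77150454, -0.82023039],
       [-0.01295833, -0.78596466, -0.61813561,  0.80767304],
       [ 0.        ,  0.        ,  0.        ,  1.        ]])}
top {'vertical_fov': 47.489345533699684, 'cx': 260.8145960458068, 'cy': 195.7074763593656, 'world_from_camera': array([[ 0.02398329, -0.98052171,  0.19494096,  0.29069444],
       [-0.99970126, -0.02260379,  0.00929826,  0.02098046],
       [-0.00471074, -0.19510573, -0.9807709 ,  1.40652449],
       [ 0.        ,  0.        ,  0.        ,  1.        ]])}
```

View pics/side0.png

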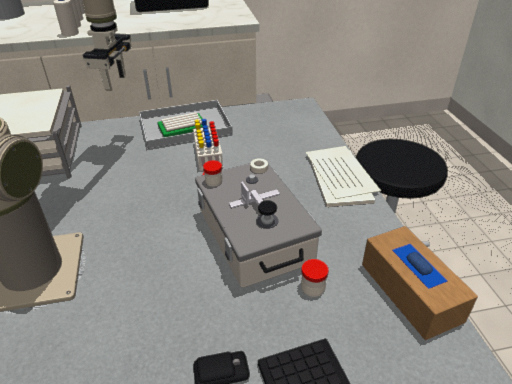

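View pics/top0.png

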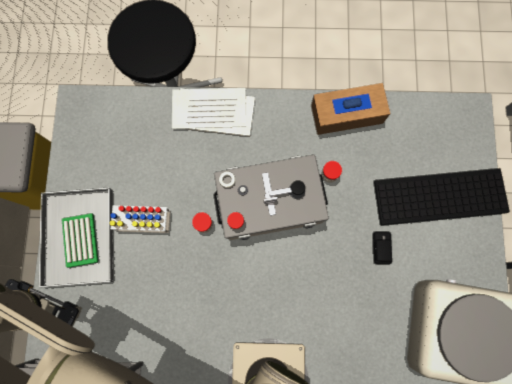

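The side view shows the case at about (260,220) with the knob at (267,208). In the top view the case spans (215-328, 155-238), with the knob at (298,189) and the pin at (243,189). I'll zoom in.

```bash
python3 - <<'E'
import cv2
a=cv2.imread("pics/top0.png")[145:250,200:345]; cv2.imwrite("pics/top0z.png",cv2.resize(a,None,fx=5.5,fy=5.5,interpolation=cv2.INTER_CUBIC))
a=cv2.imread("pics/side0.png")[150:290,185:330]; cv2.imwrite("pics/side0z.png",cv2.resize(a,None,fx=4,fy=4,interpolation=cv2.INTER_CUBIC))
E
```

```text
(no output)
```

View pics/top0z.png

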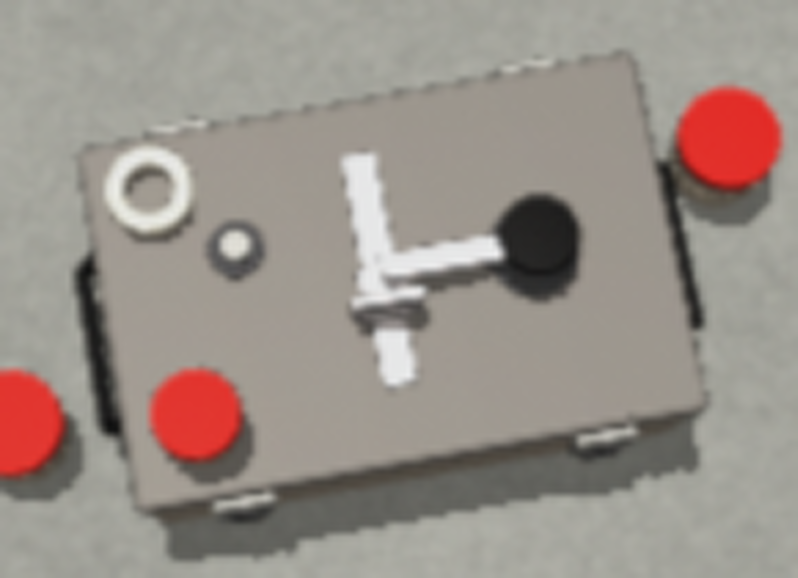

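View pics/side0z.png

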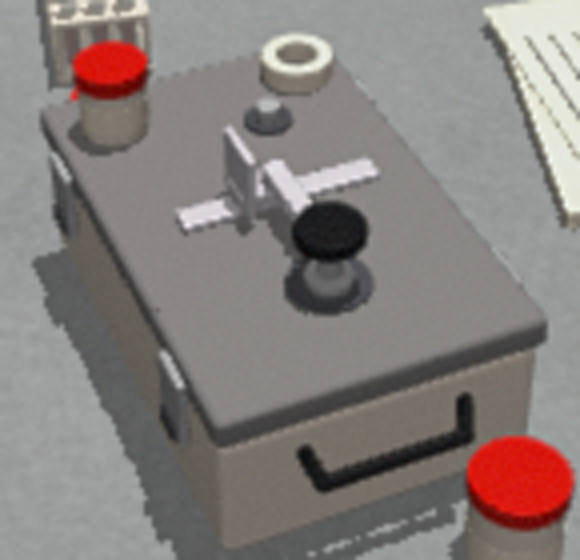

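```bash
cat > h.py <<'E'
import numpy as np
from scipy.spatial.transform import Rotation as R
def cam(c):
    h,w=c["frame"].shape[:2]; f=h/2/np.tan(np.radians(c["vertical_fov"])/2)
    return f,c["cx"],c["cy"]
def proj(c,P,T=None):
    T=c["world_from_camera"] if T is None else T
    f,cx,cy=cam(c); p=(np.asarray(P)-T[:3,3])@T[:3,:3]
    return np.stack([cx+f*p[...,0]/p[...,2],cy+f*p[...,1]/p[...,2]],-1)
E
cat > fit.py <<'E'
from plant import read_camera
from h import *
from scipy.optimize import least_squares
ct=read_camera("top"); cs=read_camera("side")
tz=lambda u,v:(200+u/5.5-.4,145+v/5.5-.4); sz=lambda u,v:(185+u/4-.4,150+v/4-.4)
def W(p,L):
    x,y,a=p; c,s=np.cos(a),np.sin(a); L=np.array(L)
    return np.array([x+c*L[0]-s*L[1],y+s*L[0]+c*L[1],L[2]])
H,V=.103,.158
obs=[(ct,tz(539,235),lambda l,q:(0,-.08,.166)),(ct,tz(236,250),lambda l,q:(.03,.08,.124)),(ct,tz(235,245),lambda l,q:(.03,.08,.126+q)),
(ct,tz(80,150),lambda l,q:(H,V,.12)),(ct,tz(630,52),lambda l,q:(H,-V,.12)),(ct,tz(707,405),lambda l,q:(-H,-V,.12)),(ct,tz(142,508),lambda l,q:(-H,V,.12)),
(ct,tz(389,297),lambda l,q:(-.02+l,.005,.17)),
(cs,sz(331,229),lambda l,q:(0,-.08,.166)),(cs,sz(268,101),lambda l,q:(.03,.08,.126+q)),(cs,sz(240,157),lambda l,q:(-.02+l,.005,.17)),
(ct,tz(360,153),lambda l,q:(.07,.005,.125)),(ct,tz(398,385),lambda l,q:(-.06,.005,.125))]
def res(p): return np.concatenate([proj(c,W(p[:3],f(p[3],p[4])))-uv for c,uv,f in obs])
r=least_squares(res,[.55,0,.17,0,0],loss="soft_l1")
print(r.x.round(4)); print(r.fun.reshape(-1,2).round(2))
p=r.x[:3]; np.save("case.npy",r.x)
for n,L in dict(knob=(0,-.08,.166),tab=(-.02+r.x[3],.005,.17),pin=(.03,.08,.126+r.x[4])).items(): print(n,W(p,L).round(4))
E
python3 fit.py
```

```text
[ 0.5489  0.0037  0.2048 -0.0008  0.009 ]
[[ 0.34 -0.2 ]
 [ 0.13 -0.12]
 [ 0.14  0.02]
 [-0.84 -0.23]
 [ 1.   -0.52]
 [ 1.13  0.88]
 [-1.02  1.32]
 [ 0.22  0.36]
 [ 0.31 -1.9 ]
 [ 0.39 -0.02]
 [ 0.07 -3.82]
 [-0.29  0.35]
 [ 0.76 -0.03]]
knob [ 0.5652 -0.0746  0.166 ]
tab [0.5276 0.0044 0.17  ]
pin [0.562  0.0882 0.135 ]
```

```bash
cat > go.py <<'E'
# usage: go.py xc yc z  -> jog numbers to reach the case-frame point with fingers aligned to the case
import sys
from plant import read_state
from h import *
def target_R():
    a=np.load("case.npy")[2]; c,s=np.cos(a),np.sin(a)
    return np.array([[-c,-s,0],[-s,c,0],[0,0,-1]]).T.T
def jog(L):
    x,y,a=np.load("case.npy")[:3]; c,s=np.cos(a),np.sin(a)
    P=np.array([x+c*L[0]-s*L[1],y+s*L[0]+c*L[1],L[2]])
    st=read_state(); R0=R.from_rotvec(st["orientation"]).as_matrix()
    Rt=np.array([[-c,-s,0],[-s,c,0],[0,0,-1]]) # columns: x=-casex, y=casey, z down
    d=R0.T@(P-st["tool_pos"]); w=R.from_matrix(R0.T@Rt).as_rotvec()
    return P,d/.5,w/(np.pi/2),st
def local(P):
    x,y,a=np.load("case.npy")[:3]; c,s=np.cos(a),np.sin(a); d=np.array(P)-[x,y,0]
    return np.array([c*d[0]+s*d[1],-s*d[0]+c*d[1],d[2]])
if __name__=="__main__":
    P,d,w,st=jog([float(v) for v in sys.argv[1:4]])
    print("t",st["t"],"case-frame TCP",local(st["tool_pos"]).round(4),"F",st["force"].round(2))
    print("target",P.round(4),"shift",d.round(4),"turn",w.round(4))
E
python3 go.py -0.055 0.005 0.26
```

```text
t 0.2 case-frame TCP [-0.2104  0.61    0.1964] F [-0.74  0.38 -0.62]
target [ 0.4941 -0.0025  0.26  ] shift [-0.9218 -0.8433 -0.1263] turn [-7.000e-04 -3.000e-04 -3.683e-01]
```

>>> {"api": "jog_arm", "payload": {
  "motion": [0, -0.1, -0.1, -0.12, 0, 0, -0.1, 0, -0.2, -0.18, -0.13, 0, 0, -0.18, 0, -0.92, -0.84, -0.13, 0, 0, -0.368, 0, -0.92, -0.84, -0.13, 0, 0, -0.368, 0, -0.92, -0.84, -0.13, 0, 0, -0.368, 0, -0.92, -0.84, -0.13, 0, 0, -0.368, 0, -0.92, -0.84, -0.13, 0, 0, -0.368, 0, -0.92, -0.84, -0.13, 0, 0, -0.368]
}}

```text
t: 1.0
tool_pos: [0.3862, 0.2171, 0.2543]
orientation: [0.321, -3.125, 0.001]
force: [0.5, 1.1, 0.4]
opening: 0.0333
```

```bash
python3 go.py -0.055 0.005 0.26
```

```text
t 1.0 case-frame TCP [-0.1159  0.2419  0.2543] F [0.48 1.1  0.39]
target [ 0.4941 -0.0025  0.26  ] shift [-0.1219 -0.4739 -0.011 ] turn [-0.0005 -0.0001 -0.0001]
```

>>> {"api": "jog_arm", "payload": {
  "motion": [0, -0.122, -0.474, -0.011, 0, 0, 0, 0, -0.122, -0.474, -0.011, 0, 0, 0, 0, -0.122, -0.474, -0.011, 0, 0, 0, 0, -0.122, -0.474, -0.011, 0, 0, 0, 0, -0.122, -0.474, -0.011, 0, 0, 0, 0, -0.122, -0.474, -0.011, 0, 0, 0, 0, -0.122, -0.474, -0.011, 0, 0, 0]
}}

```text
t: 1.7
tool_pos: [0.494, -0.0035, 0.2596]
orientation: [0.317, -3.124, 0.0]
force: [-0.0, 0.4, -0.0]
opening: 0.0001
```

```bash
python3 go.py -0.055 0.005 0.26; python3 - <<'E'
from plant import *
from h import *
import cv2
s=read_state(); c=read_camera("wrist"); cv2.imwrite("pics/w1.png",c["frame"][:,:,::-1])
T=np.eye(4); T[:3,:3]=R.from_rotvec(s["orientation"]).as_matrix(); T[:3,3]=s["tool_pos"]
print(c["hand_eye"].round(3),s["opening"])
T=T@c["hand_eye"]; x,y,a,l,q=np.load("case.npy"); ca,sa=np.cos(a),np.sin(a)
for n,L in dict(knob=(0,-.08,.166),tab=(-.02+l,.005,.17),pin=(.03,.08,.126+q),rail0=(-.06,.005,.125),rail1=(.07,.005,.125)).items():
    P=np.array([x+ca*L[0]-sa*L[1],y+sa*L[0]+ca*L[1],L[2]]); print(n,proj(c,P,T).round(1))
c=read_camera("side"); cv2.imwrite("pics/s1.png",cv2.resize(c["frame"][110:290,165:345,::-1],None,fx=3.3,fy=3.3,interpolation=cv2.INTER_CUBIC))
E
```

```text
t 1.7 case-frame TCP [-0.0552  0.0041  0.2596] F [-0.02  0.41 -0.03]
target [ 0.4941 -0.0025  0.26  ] shift [-0.0004  0.0019 -0.0008] turn [-0.0001 -0.0007 -0.0018]
[[-0.    -0.963 -0.27   0.076]
 [ 1.    -0.    -0.     0.001]
 [-0.    -0.27   0.963 -0.189]
 [ 0.     0.     0.     1.   ]] 0.00014390675757919736
knob [176.5 237.9]
tab [255.1 221.1]
pin [317.1 249.4]
rail0 [255.  175.2]
rail1 [255.4 274.2]
```

View pics/w1.png

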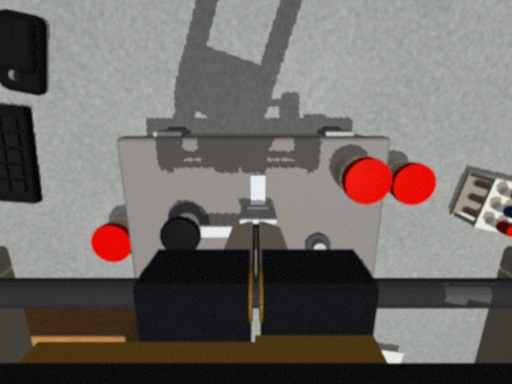

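View pics/s1.png

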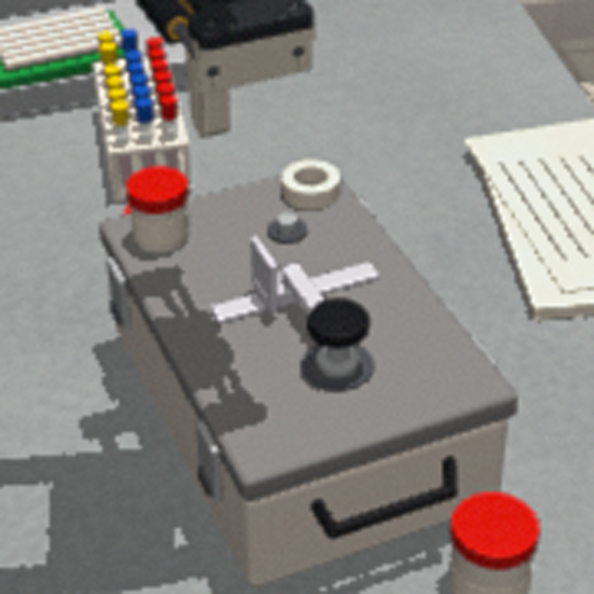

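The wrist view agrees with the fit to within 3 px: tab top at (258,221), knob at (180,235), rail end at (258,176). Next I descend behind the tab.

>>> {"api": "jog_arm", "payload": {
  "motion": [0, 0, 0.003, 0.1, 0, 0, 0, 0, 0, 0.003, 0.19, 0, 0, 0, 0, 0, 0.003, 0.224, 0, 0, 0, 0, 0, 0.003, 0.224, 0, 0, 0]
}}

```text
t: 2.2
tool_pos: [0.4904, 0.0014, 0.1444]
orientation: [0.325, -3.118, -0.002]
force: [0.4, 0.8, -0.5]
opening: 0.0001
```

```bash
python3 go.py -0.03 0.006 0.148; python3 - <<'E'
from plant import *
import cv2
c=read_camera("side"); cv2.imwrite("pics/s2.png",cv2.resize(c["frame"][110:290,165:345,::-1],None,fx=3.3,fy=3.3,interpolation=cv2.INTER_CUBIC))
E
```

```text
t 2.2 case-frame TCP [-0.0577  0.0096  0.1444] F [ 0.42  0.85 -0.53]
target [0.5183 0.0035 0.148 ] shift [-0.0554 -0.0074 -0.0076] turn [ 0.0012 -0.0041  0.0018]
```

View pics/s2.png

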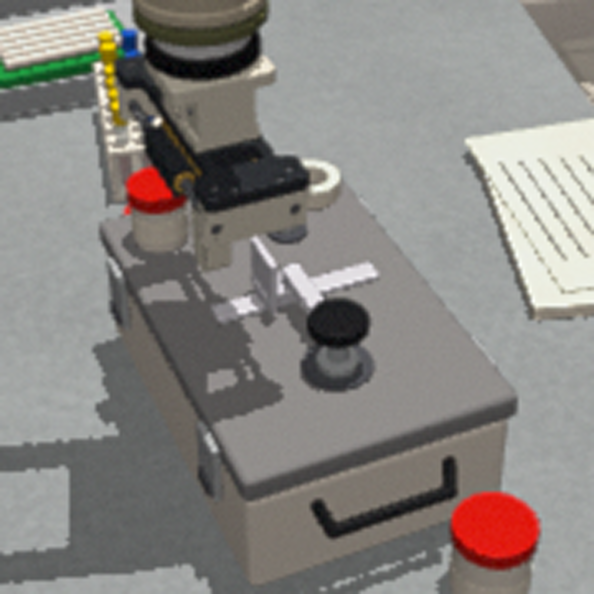

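>>> {"api": "jog_arm", "payload": {
  "motion": [0, -0.02, -0.007, -0.007, 0, -0.004, 0, 0, -0.04, -0.007, -0.007, 0, -0.004, 0, 0, -0.055, -0.007, -0.007, 0, -0.004, 0, 0, -0.07, -0.007, -0.007, 0, -0.004, 0, 0, -0.085, -0.007, -0.007, 0, -0.004, 0, 0, -0.1, -0.007, -0.007, 0, -0.004, 0, 0, -0.11, -0.007, -0.007, 0, -0.004, 0, 0, -0.11, -0.007, -0.007, 0, -0.004, 0]
}}

```text
t: 3.05
tool_pos: [0.5471, 0.0091, 0.1501]
orientation: [-0.325, 3.122, 0.002]
force: [-0.1, 0.5, -0.7]
opening: 0.0007
```

```bash
python3 go.py 0.006 0.006 0.148; python3 - <<'E'
from plant import *
import cv2
c=read_camera("side"); cv2.imwrite("pics/s3.png",cv2.resize(c["frame"][110:290,165:345,::-1],None,fx=3.3,fy=3.3,interpolation=cv2.INTER_CUBIC))
E
```

```text
t 3.05 case-frame TCP [-0.0007  0.0056  0.1501] F [-0.06  0.54 -0.67]
target [0.5536 0.0108 0.148 ] shift [-0.0134  0.0007  0.0043] turn [0.0005 0.002  0.0017]
```

View pics/s3.png

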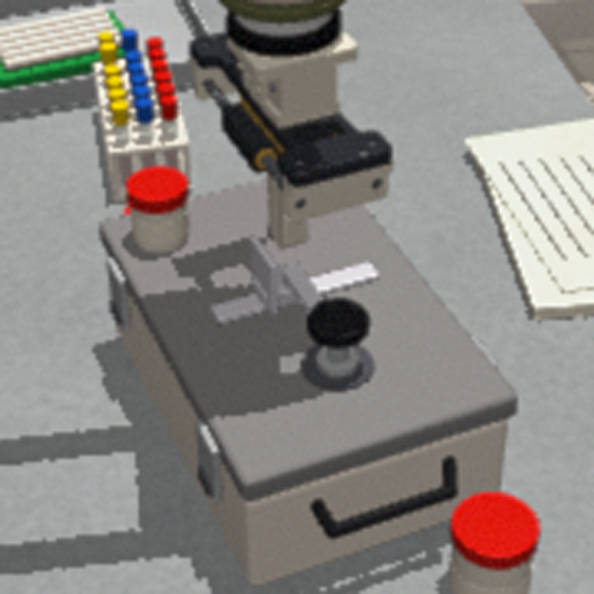

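The fingers appear at (287,240) and the tab at (265,270), so the tab may not have moved. I'll check this with projections.

```bash
python3 - <<'E'
from plant import *
from h import *
import cv2
s=read_state(); T=R.from_rotvec(s["orientation"]).as_matrix()
x,y,a,l,q=np.load("case.npy"); ca,sa=np.cos(a),np.sin(a)
W=lambda L:np.array([x+ca*L[0]-sa*L[1],y+sa*L[0]+ca*L[1],L[2]])
for n in ["side","top"]:
    c=read_camera(n); f=c["frame"][:,:,::-1].copy(); 
    S=5; ox,oy=(205,165) if n=="side" else (205,150)
    im=cv2.resize(f[oy:oy+100,ox:ox+130],None,fx=S,fy=S,interpolation=cv2.INTER_CUBIC)
    def dot(P,col):
        u=(proj(c,P)-[ox,oy]+.5)*S; cv2.circle(im,tuple(int(v) for v in u),3,col,-1); return u.round()
    print(n,"tcp",dot(s["tool_pos"],(0,0,255)))
    for v in (.0,.036):
        print(dot(W((-.02+v,.005,.17)),(0,255,0)))
        dot(W((-.02+v,-.015,.17)),(255,0,0));dot(W((-.02+v,.025,.17)),(255,0,0))
    dot(W((0,-.08,.166)),(0,255,255))
    cv2.imwrite(f"pics/{n}4.png",im)
E
```

```text
side tcp [239. 124.]
[202. 102.]
[272.  83.]
top tcp [322. 221.]
[330. 246.]
[319. 186.]
```

View pics/side4.png

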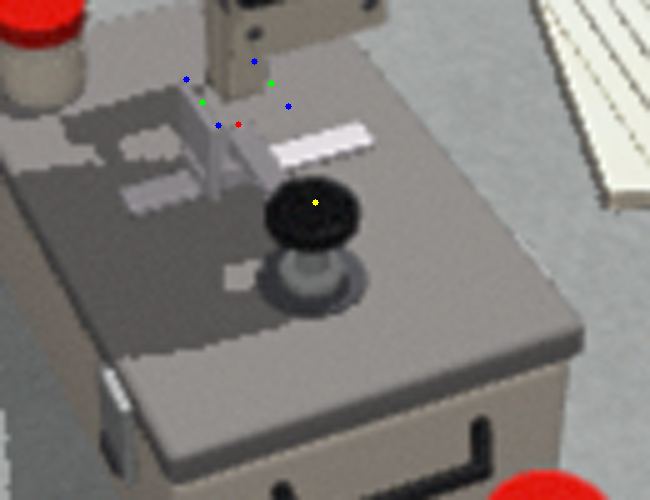

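View pics/top4.png

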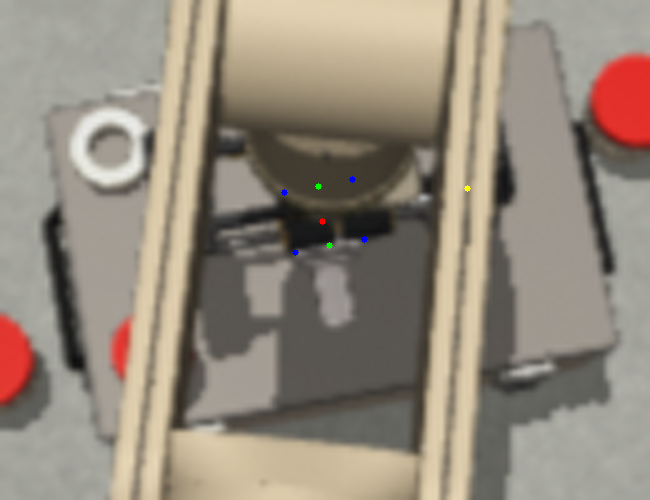

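The fitted points land on the knob and on the tab at lock ≈ 0. The fingertips, however, appear about 5-7 px above the reported TCP in the side view, so they passed over the tab. I'll measure that TCP-to-tip offset from the earlier pictures.

```bash
python3 - <<'E'
from plant import *
from h import *
import cv2
c=read_camera("side")
def tool(pos,rv):
    T=R.from_rotvec(rv).as_matrix(); return lambda L: np.array(pos)+T@np.array(L)
t0=tool([0.21879791,0.55803559,0.19600622],[-.58366,-3.08636,.0027])
t1=tool([0.494,-0.0035,0.2596],[.317,-3.124,0])
for nm,t,img,ys,box in (("init",t0,"pics/side0.png",(-.0465,.0465),(75,15,80,90)),):
    f=cv2.imread(img); ox,oy,w,h=box; S=6
    im=cv2.resize(f[oy:oy+h,ox:ox+w],None,fx=S,fy=S,interpolation=cv2.INTER_CUBIC)
    for y in ys:
        for z,col in ((0,(0,0,255)),(-.019,(0,255,0))):
            u=(proj(c,t((0,y,z)))-[ox,oy]+.5)*S; print(nm,y,z,u.round()); cv2.circle(im,tuple(int(v) for v in u),3,col,-1)
    cv2.imwrite("pics/init.png",im)
f=cv2.imread("pics/s1.png")
for z,col in ((0,(0,0,255)),(-.019,(0,255,0))):
  for y in (-.0175,.0175):
   for x in (-.0075,.0075):
    u=(proj(c,t1((x,y,z)))-[165,110]+.5)*3.3; print(u.round()); cv2.circle(f,tuple(int(v) for v in u),2,col,-1)
f=cv2.resize(f[40:240,120:360],None,fx=3,fy=3)
cv2.imwrite("pics/s1d.png",f)
E
```

```text
init -0.0465 0 [220. 485.]
init -0.0465 -0.019 [212. 451.]
init 0.0465 0 [291. 410.]
init 0.0465 -0.019 [284. 377.]
[235. 168.]
[214. 173.]
[216. 142.]
[195. 147.]
[234. 144.]
[212. 149.]
[215. 118.]
[194. 123.]
```

View pics/init.png

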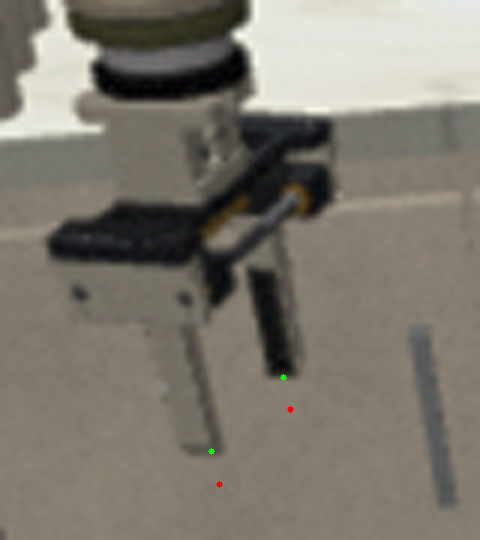

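View pics/s1d.png

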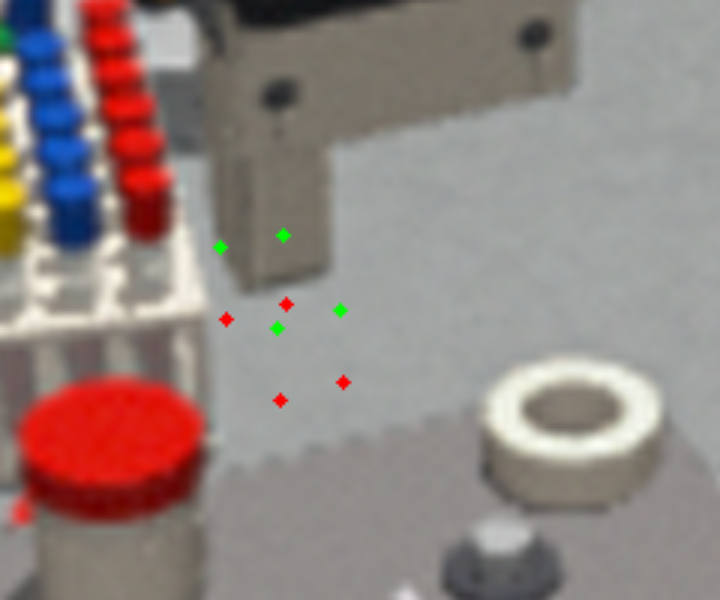

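In the initial picture the real fingertips sit about 19 mm behind the reported TCP, on the green marks. I'll use the wrist picture to tell whether the fingers are shorter or the reported pose is biased.

```bash
python3 - <<'E'
from plant import *
from h import *
import cv2
c=read_camera("wrist"); f=cv2.imread("pics/w1.png")
he=c["hand_eye"]
for x in (-.0105,.0105):
  for z,col in ((0,(0,0,255)),(-.02,(0,255,0))):
    for y in (-.0175,.0175):
      u=proj(c,np.array([x,y,z]),he); print(x,y,z,u.round(1)); cv2.circle(f,tuple(int(round(v)) for v in u),1,col,-1)
T=np.eye(4); T[:3,:3]=R.from_rotvec([.317,-3.124,0]).as_matrix(); T[:3,3]=[.494,-.0035,.2596]
x,y,a,l,q=np.load("case.npy"); ca,sa=np.cos(a),np.sin(a)
W=lambda L:np.array([x+ca*L[0]-sa*L[1],y+sa*L[0]+ca*L[1],L[2]])
for dz,col in ((0,(255,0,0)),(.02,(0,255,255))):
  T[2,3]=.2596+dz; C=T@he
  for L in ((-.103,.158,.12),(-.103,-.158,.12),(0,-.08,.166),(-.06,.005,.125),(-.02,.005,.17),(.03,.08,.135)):
    u=proj(c,W(L),C); cv2.circle(f,tuple(int(round(v)) for v in u),1,col,-1); print(dz,L,u.round(1))
cv2.imwrite("pics/w1d.png",cv2.resize(f[110:270,90:410],None,fx=2.5,fy=2.5,interpolation=cv2.INTER_CUBIC))
E
```

```text
-0.0105 -0.0175 0 [229.2 236. ]
-0.0105 0.0175 0 [277.8 236. ]
-0.0105 -0.0175 -0.02 [226.5 248.9]
-0.0105 0.0175 -0.02 [280.1 248.9]
0.0105 -0.0175 0 [228.5 208.4]
0.0105 0.0175 0 [278.4 208.4]
0.0105 -0.0175 -0.02 [225.6 218.8]
0.0105 0.0175 -0.02 [280.8 218.8]
0 (-0.103, 0.158, 0.12) [389.2 137.1]
0 (-0.103, -0.158, 0.12) [111.8 137.8]
0 (0, -0.08, 0.166) [176.5 238. ]
0 (-0.06, 0.005, 0.125) [255.  175.3]
0 (-0.02, 0.005, 0.17) [255.1 221.8]
0 (0.03, 0.08, 0.135) [317.  249.4]
0.02 (-0.103, 0.158, 0.12) [381.7 135.7]
0.02 (-0.103, -0.158, 0.12) [119.9 136.4]
0.02 (0, -0.08, 0.166) [181.1 230.5]
0.02 (-0.06, 0.005, 0.125) [255.  171.8]
0.02 (-0.02, 0.005, 0.17) [255.1 215.2]
0.02 (0.03, 0.08, 0.135) [313.8 242.2]
```

View pics/w1d.png

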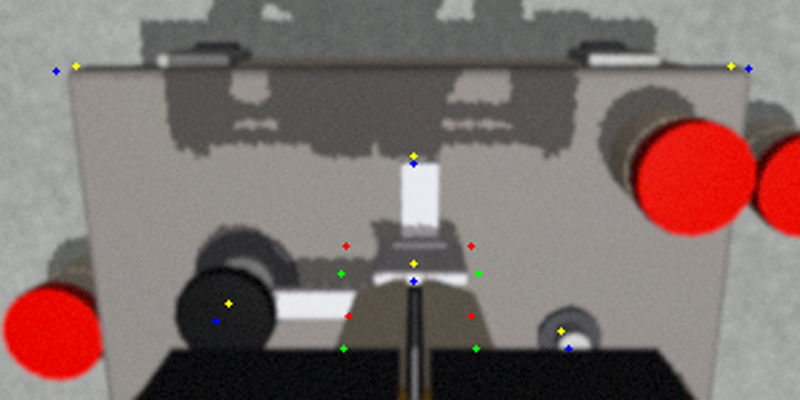

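The real fingertips are about 20 mm short of the reported TCP, and all three views agree. I'll back off over the tab and go in about 20 mm lower. That is safe either way, because it leaves at least 8 mm over the lid.

```bash
python3 go.py -0.062 0.006 0.130
```

```text
t 3.3 case-frame TCP [-0.0014  0.0056  0.1503] F [-0.15  0.53 -0.45]
target [ 0.487 -0.003  0.13 ] shift [0.1213 0.0011 0.0402] turn [0.0004 0.0021 0.0016]
```

>>> {"api": "jog_arm", "payload": {
  "motion": [0, 0, 0, -0.05, 0, 0, 0, 0, 0.05, 0, -0.05, 0, 0, 0, 0, 0.12, 0, -0.05, 0, 0, 0, 0, 0.12, 0, -0.05, 0, 0, 0, 0, 0.12, 0, 0, 0, 0, 0, 0, 0.12, 0, 0.04, 0, 0, 0, 0, 0.12, 0, 0.04, 0, 0, 0, 0, 0.12, 0, 0.04, 0, 0, 0]
}}

```text
t: 4.1
tool_pos: [0.4878, -0.0034, 0.1304]
orientation: [-0.325, 3.122, 0.002]
force: [-0.1, 0.4, 0.3]
opening: 0.0005
```

```bash
python3 go.py -0.03 0.006 0.13; cat > look.py <<'E'
import sys,cv2
from plant import *
n,name,ox,oy,w,h,S=sys.argv[1],sys.argv[2],*map(int,sys.argv[3:8])
c=read_camera(n); cv2.imwrite(f"pics/{name}.png",cv2.resize(c["frame"][oy:oy+h,ox:ox+w,::-1],None,fx=S,fy=S,interpolation=cv2.INTER_CUBIC))
E
python3 look.py side s5 195 150 130 110 5
```

```text
t 4.1 case-frame TCP [-0.0613  0.0055  0.1304] F [-0.09  0.39  0.27]
target [0.5183 0.0035 0.13  ] shift [-0.0626  0.0009  0.001 ] turn [0.0006 0.0018 0.0015]
```

View pics/s5.png

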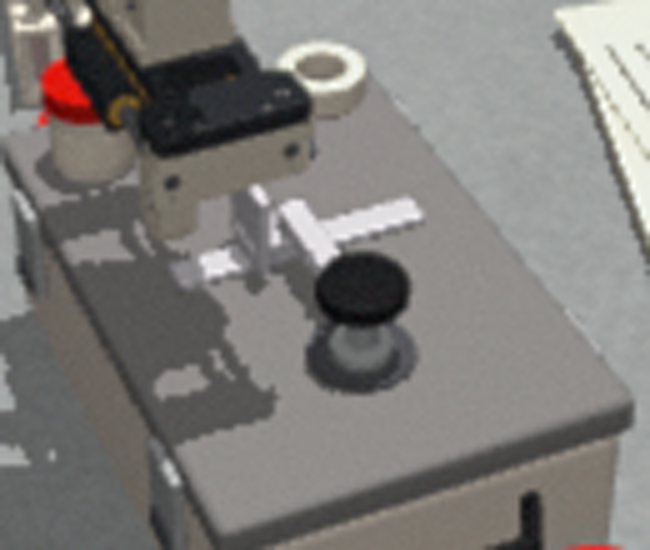

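The tip is at (175,235), beside the rail end and below the tab's top edge at (250,190). Now I push slowly.

>>> {"api": "jog_arm", "payload": {
  "motion": [0, -0.02, 0, 0, 0, 0, 0, 0, -0.04, 0, 0, 0, 0, 0, 0, -0.055, 0, 0, 0, 0, 0, 0, -0.065, 0, 0, 0, 0, 0, 0, -0.075, 0, 0, 0, 0, 0, 0, -0.085, 0, 0, 0, 0, 0, 0, -0.09, 0, 0, 0, 0, 0]
}}

```text
t: 4.85
tool_pos: [0.5327, 0.0059, 0.1312]
orientation: [-0.325, 3.121, 0.001]
force: [-2.3, -0.3, 1.9]
opening: 0.0006
```

```bash
python3 go.py 0.0 0.006 0.13;python3 look.py side s6 195 150 130 110 5
```

```text
t 4.85 case-frame TCP [-0.0154  0.0054  0.1312] F [-2.33 -0.27  1.89]
target [0.5477 0.0096 0.13  ] shift [-0.0309  0.0011  0.0025] turn [0.0003 0.0025 0.0016]
```

View pics/s6.png

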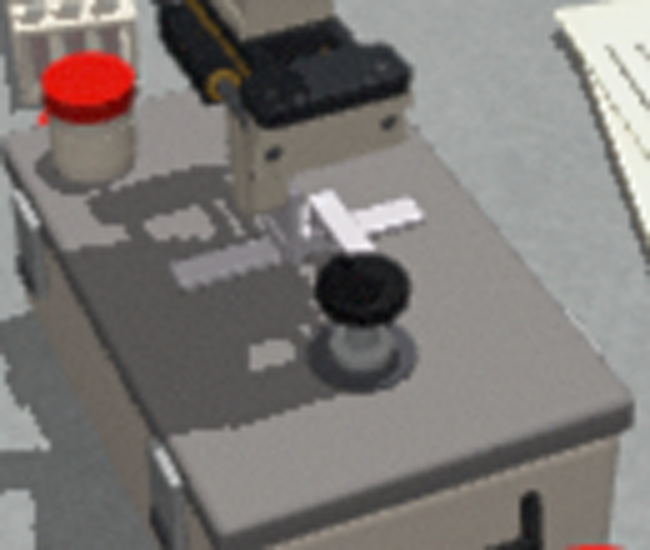

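The lock moves with 2.3 N of rub. I'll keep pushing toward the end stop.

>>> {"api": "jog_arm", "payload": {
  "motion": [0, -0.01, 0, 0.002, 0, 0, 0, 0, -0.02, 0, 0.002, 0, 0, 0, 0, -0.03, 0, 0.002, 0, 0, 0, 0, -0.034, 0, 0.002, 0, 0, 0, 0, -0.036, 0, 0.002, 0, 0, 0]
}}

```text
t: 5.4
tool_pos: [0.5506, 0.0096, 0.1301]
orientation: [-0.325, 3.121, 0.001]
force: [-1.6, -0.2, -0.6]
opening: 0.0005
```

```bash
python3 go.py 0.006 0.006 0.13;python3 look.py side s7 195 150 130 110 5
```

```text
t 5.4 case-frame TCP [0.0028 0.0054 0.1301] F [-1.59 -0.21 -0.56]
target [0.5536 0.0108 0.13  ] shift [-0.0063  0.0011  0.0002] turn [0.0003 0.0024 0.0016]
```

View pics/s7.png

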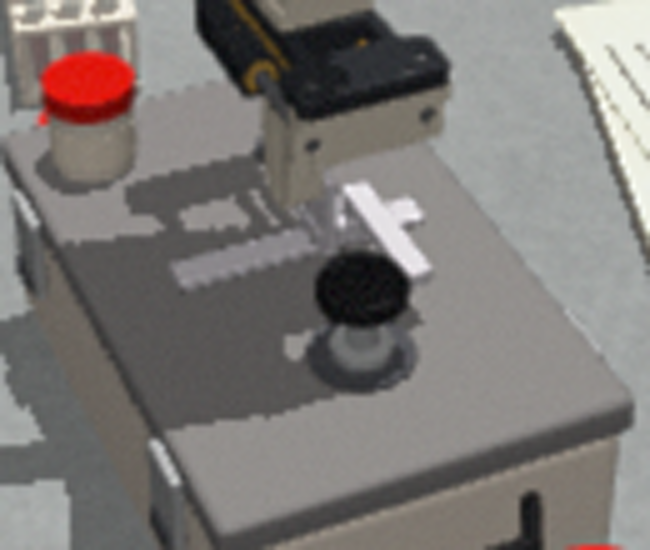

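>>> {"api": "jog_arm", "payload": {
  "motion": [0, -0.004, 0, 0, 0, 0, 0, 0, -0.006, 0, 0, 0, 0, 0, 0, -0.008, 0, 0, 0, 0, 0]
}}

```text
t: 5.75
tool_pos: [0.5523, 0.01, 0.1302]
orientation: [0.325, -3.124, -0.001]
force: [-18.1, -2.9, 12.0]
opening: 0.0005
```

The end stop is reached: the push force jumped to 18 N. I back off and rise.

>>> {"api": "jog_arm", "payload": {
  "motion": [0, 0.02, 0, 0, 0, 0, 0, 0, 0.05, 0, -0.02, 0, 0, 0, 0, 0.05, 0, -0.11, 0, 0, 0, 0, 0.05, 0, -0.15, 0, 0, 0, 0, 0.05, 0, -0.15, 0, 0, 0]
}}

```text
t: 6.25
tool_pos: [0.5304, 0.0047, 0.2099]
orientation: [-0.324, 3.118, -0.001]
force: [0.9, -0.0, 0.3]
opening: 0.0002
```

```bash
python3 go.py 0.0 -0.08 0.205;python3 look.py side s8 195 150 130 110 5
```

```text
t 6.25 case-frame TCP [-0.0179  0.0047  0.2099] F [ 0.93 -0.02  0.3 ]
target [ 0.5652 -0.0746  0.205 ] shift [-0.0354 -0.1695  0.0102] turn [-0.0009  0.0044  0.0015]
```

View pics/s8.png

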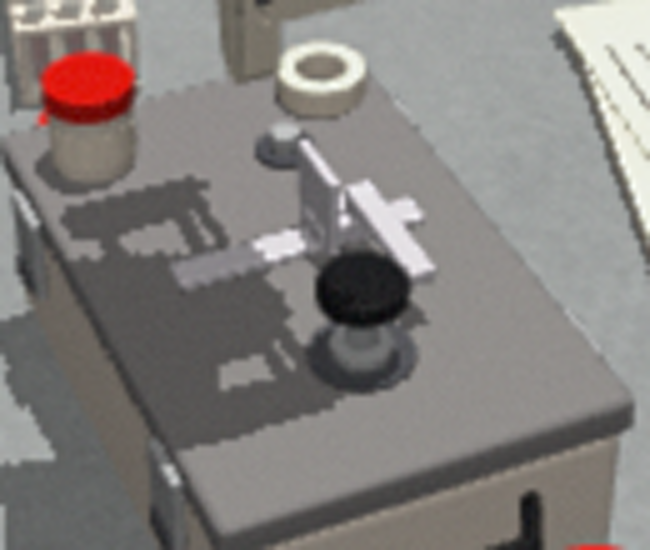

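The lock is at its end: the arm is clear of the knob at (390,230) and the tab at (320,190). Now I move above the knob.

>>> {"api": "jog_arm", "payload": {
  "motion": [0, -0.035, -0.09, 0, 0, 0, 0, 0, -0.035, -0.168, 0.01, 0, 0, 0, 0, -0.035, -0.168, 0.06, 0, 0.004, 0, 0, -0.035, -0.168, 0.08, 0, 0.004, 0, 0, -0.035, -0.168, 0.08, 0, 0.004, 0]
}}

```text
t: 6.8
tool_pos: [0.5617, -0.073, 0.1639]
orientation: [0.324, -3.117, -0.002]
force: [0.4, -0.5, -0.6]
opening: 0.0005
```

```bash
python3 go.py 0.0 -0.079 0.146;python3 look.py side s9 195 150 130 110 5
```

```text
t 6.8 case-frame TCP [-0.0031 -0.0777  0.1639] F [ 0.43 -0.46 -0.61]
target [ 0.565  -0.0736  0.146 ] shift [-0.0065 -0.0027  0.0358] turn [ 0.0015 -0.0049  0.0016]
```

View pics/s9.png

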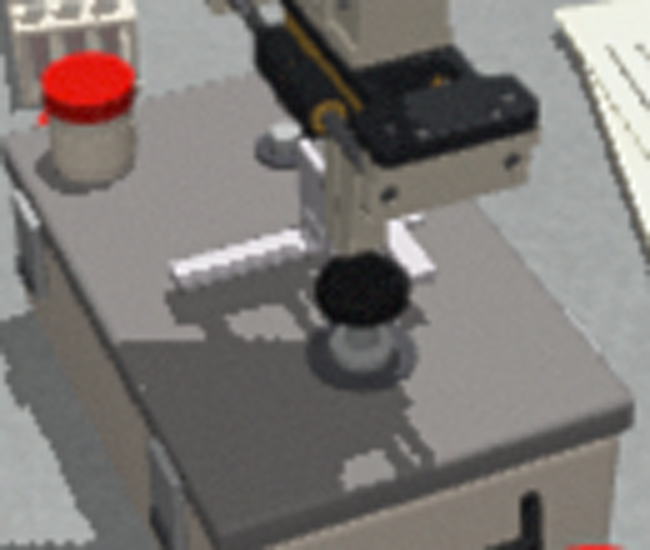

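The tip at (355,253) hovers above the knob centre (362,285). I descend to find contact.

>>> {"api": "jog_arm", "payload": {
  "motion": [0, -0.006, -0.002, 0.016, 0, -0.004, 0, 0, -0.006, -0.002, 0.026, 0, -0.004, 0, 0, -0.006, -0.002, 0.034, 0, -0.004, 0, 0, -0.006, -0.002, 0.04, 0, -0.004, 0, 0, -0.006, -0.002, 0.044, 0, -0.004, 0]
}}

```text
t: 7.35
tool_pos: [0.5656, -0.0731, 0.1438]
orientation: [-0.326, 3.124, 0.002]
force: [-2.1, 0.1, 4.0]
opening: 0.0008
```

Contact: 4 N up at TCP z 0.144, so the tip offset really is about 20 mm. I press toward the stop, expected near z ≈ 0.122.

>>> {"api": "jog_arm", "payload": {
  "motion": [0, 0, 0, 0.01, 0, 0, 0, 0, 0, 0, 0.02, 0, 0, 0, 0, 0, 0, 0.03, 0, 0, 0, 0, 0, 0, 0.036, 0, 0, 0, 0, 0, 0, 0.04, 0, 0, 0, 0, 0, 0, 0.044, 0, 0, 0]
}}

```text
t: 7.95
tool_pos: [0.5661, -0.0732, 0.1232]
orientation: [-0.326, 3.123, 0.001]
force: [-5.2, 1.5, 12.1]
opening: 0.0009
```

```bash
python3 go.py 0.0 -0.079 0.122;python3 look.py side s10 195 150 130 110 5
```

```text
t 7.95 case-frame TCP [ 0.0012 -0.0788  0.1232] F [-5.21  1.54 12.06]
target [ 0.565  -0.0736  0.122 ] shift [ 0.0024 -0.0003  0.0024] turn [0.0004 0.0014 0.002 ]
```

View pics/s10.png

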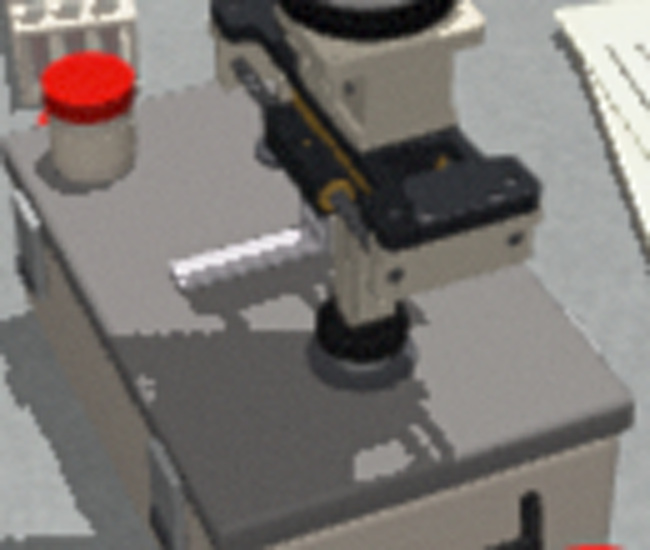

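>>> {"api": "jog_arm", "payload": {
  "motion": [0, 0, 0, 0.004, 0, 0, 0, 0, 0, 0, 0.006, 0, 0, 0]
}}

```text
t: 8.2
tool_pos: [0.5662, -0.0732, 0.1212]
orientation: [-0.326, 3.122, 0.001]
force: [-8.0, 1.1, 10.5]
opening: 0.0007
```

>>> {"api": "jog_arm", "payload": {
  "motion": [0, 0, 0, 0.004, 0, 0, 0, 0, 0, 0, 0.006, 0, 0, 0]
}}

```text
t: 8.4
tool_pos: [0.5664, -0.0732, 0.1206]
orientation: [-0.326, 3.121, 0.001]
force: [-11.7, 3.3, 24.5]
opening: 0.0004
```

The stop is reached at z ≈ 0.1206 with 24 N. I release and look at the pin.

>>> {"api": "jog_arm", "payload": {
  "motion": [0, 0, 0, -0.03, 0, 0, 0, 0, 0.004, 0, -0.066, 0, 0, 0, 0, 0.004, 0, -0.066, 0, 0, 0, 0, 0.004, 0, -0.066, 0, 0, 0, 0, 0.004, 0, -0.066, 0, 0, 0]
}}

```text
t: 8.9
tool_pos: [0.5636, -0.0735, 0.152]
orientation: [-0.326, 3.123, 0.001]
force: [-0.5, 0.7, -0.7]
opening: 0.0005
```

```bash
python3 go.py 0.0 -0.079 0.119;python3 look.py side s11 195 150 130 110 5; python3 look.py wrist w11 120 110 260 195 3
```

```text
t 8.9 case-frame TCP [-0.0013 -0.0786  0.152 ] F [-0.5   0.72 -0.66]
target [ 0.565  -0.0736  0.119 ] shift [-0.0025 -0.0008  0.0661] turn [0.0005 0.0011 0.0021]
```

View pics/s11.png

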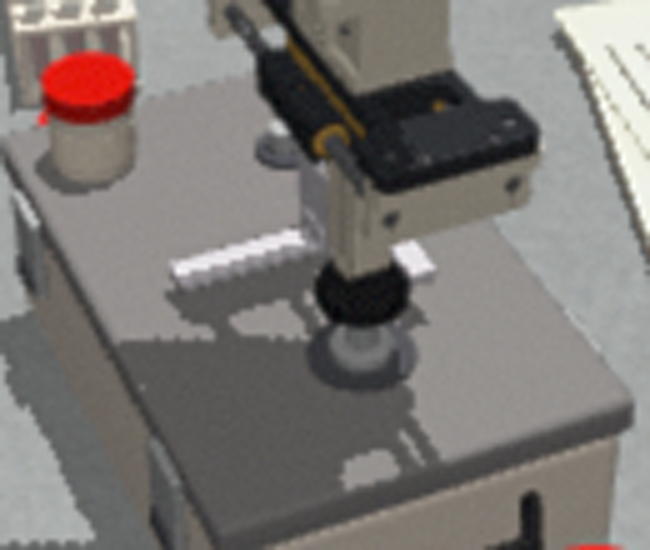

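View pics/w11.png

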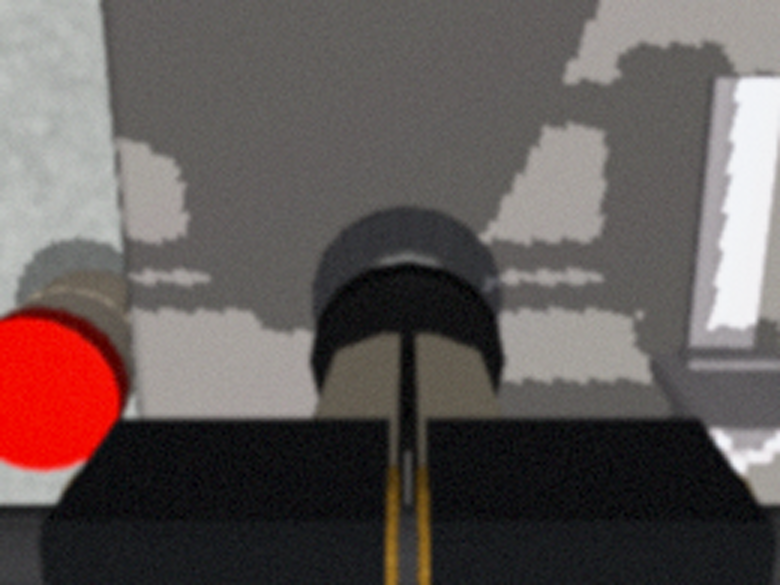

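The knob is back up, fingertips just above it at (365,270). Stroke 2.

>>> {"api": "jog_arm", "payload": {
  "motion": [0, 0, 0, 0.02, 0, 0, 0, 0, 0, 0, 0.04, 0, 0, 0, 0, 0, 0, 0.054, 0, 0, 0, 0, 0, 0, 0.062, 0, 0, 0, 0, 0, 0, 0.066, 0, 0, 0, 0, 0, 0, 0.069, 0, 0, 0, 0, 0, 0, 0.069, 0, 0, 0]
}}

```text
t: 9.7
tool_pos: [0.5648, -0.0737, 0.1205]
orientation: [-0.326, 3.12, -0.0]
force: [-8.0, 1.1, 24.7]
opening: 0.0004
```

At the stop (z 0.1205, 25 N). Release.

>>> {"api": "jog_arm", "payload": {
  "motion": [0, 0, 0, -0.03, 0, 0, 0, 0, 0.002, 0, -0.066, 0, 0, 0, 0, 0.002, 0, -0.066, 0, 0, 0, 0, 0.002, 0, -0.066, 0, 0, 0, 0, 0.002, 0, -0.066, 0, 0, 0, 0, 0.002, 0, -0.066, 0, 0, 0]
}}

```text
t: 10.3
tool_pos: [0.5628, -0.0737, 0.1518]
orientation: [-0.326, 3.123, 0.001]
force: [-0.4, 0.1, 0.4]
opening: 0.0001
```

>>> {"api": "jog_arm", "payload": {
  "motion": [0, 0, 0, 0.02, 0, 0, 0, 0, 0, 0, 0.04, 0, 0, 0, 0, 0, 0, 0.054, 0, 0, 0, 0, 0, 0, 0.062, 0, 0, 0, 0, 0, 0, 0.066, 0, 0, 0, 0, 0, 0, 0.069, 0, 0, 0, 0, 0, 0, 0.069, 0, 0, 0]
}}

```text
t: 11.0
tool_pos: [0.564, -0.074, 0.1205]
orientation: [-0.326, 3.12, -0.001]
force: [-8.7, 2.1, 27.0]
opening: 0.0005
```

>>> {"api": "jog_arm", "payload": {
  "motion": [0, 0, 0, -0.03, 0, 0, 0, 0, 0.002, 0, -0.066, 0, 0, 0, 0, 0.002, 0, -0.066, 0, 0, 0, 0, 0.002, 0, -0.066, 0, 0, 0, 0, 0.002, 0, -0.066, 0, 0, 0, 0, 0.002, 0, -0.066, 0, 0, 0]
}}

```text
t: 11.6
tool_pos: [0.562, -0.074, 0.1518]
orientation: [-0.326, 3.122, 0.0]
force: [0.3, -0.9, -0.6]
opening: 0.0009
```

```bash
python3 go.py 0.0 -0.079 0.119;python3 look.py side s12 195 150 130 110 5; python3 look.py top t12 205 150 130 100 6
```

```text
t 11.6 case-frame TCP [-0.003  -0.0788  0.1518] F [ 0.28 -0.91 -0.61]
target [ 0.565  -0.0736  0.119 ] shift [-0.0058 -0.0004  0.0656] turn [-0.      0.0017  0.0023]
```

View pics/s12.png

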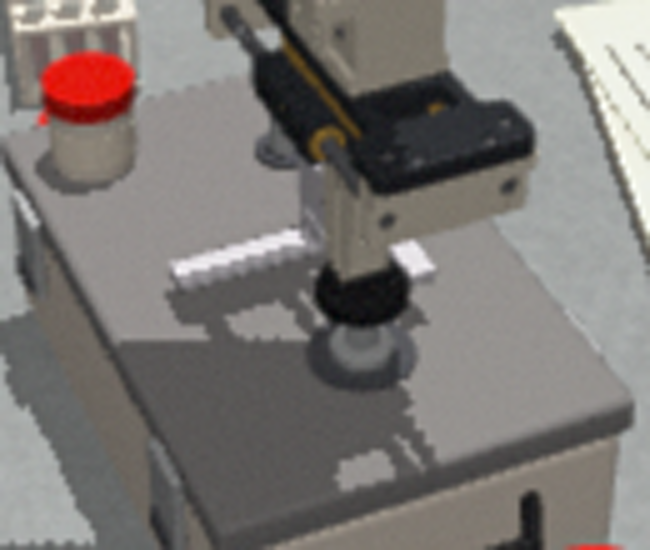

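View pics/t12.png

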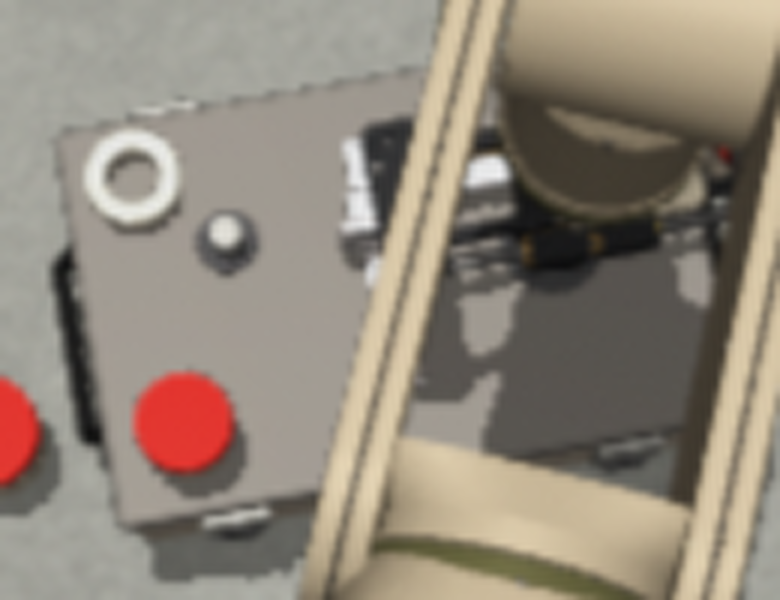

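The pin in the top view at (225,232) stands clear of its bezel and is rising. Two more strokes.

>>> {"api": "jog_arm", "payload": {
  "motion": [0, -0.005, 0, 0.02, 0, 0, 0, 0, -0.005, 0, 0.04, 0, 0, 0, 0, -0.005, 0, 0.054, 0, 0, 0, 0, -0.005, 0, 0.062, 0, 0, 0, 0, -0.005, 0, 0.066, 0, 0, 0, 0, -0.005, 0, 0.069, 0, 0, 0, 0, -0.005, 0, 0.069, 0, 0, 0]
}}

```text
t: 12.4
tool_pos: [0.566, -0.0738, 0.1206]
orientation: [-0.326, 3.118, -0.002]
force: [-7.8, 0.9, 22.1]
opening: 0.0001
```

>>> {"api": "jog_arm", "payload": {
  "motion": [0, 0, 0, -0.03, 0, 0, 0, 0, 0.002, 0, -0.066, 0, 0, 0, 0, 0.002, 0, -0.066, 0, 0, 0, 0, 0.002, 0, -0.066, 0, 0, 0, 0, 0.002, 0, -0.066, 0, 0, 0, 0, 0.002, 0, -0.066, 0, 0, 0]
}}

```text
t: 13.0
tool_pos: [0.564, -0.0738, 0.1518]
orientation: [-0.326, 3.121, -0.001]
force: [0.2, -1.0, 0.4]
opening: 0.0008
```

```bash
python3 look.py top t13 205 150 130 100 6; python3 look.py side s13 195 150 130 110 5
```

>>> {"api": "jog_arm", "payload": {
  "motion": [0, 0, 0, 0.02, 0, 0, 0, 0, 0, 0, 0.04, 0, 0, 0, 0, 0, 0, 0.054, 0, 0, 0, 0, 0, 0, 0.062, 0, 0, 0, 0, 0, 0, 0.066, 0, 0, 0, 0, 0, 0, 0.069, 0, 0, 0, 0, 0, 0, 0.069, 0, 0, 0]
}}

```text
t: 13.8
tool_pos: [0.5656, -0.0742, 0.1206]
orientation: [-0.326, 3.117, -0.003]
force: [-6.8, 1.1, 21.1]
opening: 0.0004
```

>>> {"api": "jog_arm", "payload": {
  "motion": [0, 0, 0, -0.03, 0, 0, 0, 0, 0.002, 0, -0.066, 0, 0, 0, 0, 0.002, 0, -0.066, 0, 0, 0, 0, 0.002, 0, -0.15, 0, 0, 0, 0, 0.002, 0, -0.22, 0, 0, 0, 0, 0.002, 0, -0.22, 0, 0, 0]
}}

```text
t: 14.4
tool_pos: [0.5662, -0.0748, 0.235]
orientation: [-0.325, 3.11, -0.006]
force: [0.3, -0.2, 0.2]
opening: 0.0006
```

```bash
python3 go.py -0.12 -0.12 0.26; python3 look.py top t14 205 150 130 100 6; python3 look.py side s14 195 150 130 110 5
```

```text
t 14.4 case-frame TCP [ 0.001  -0.0805  0.235 ] F [ 0.3  -0.23  0.21]
target [ 0.4558 -0.1382  0.26  ] shift [ 0.2415 -0.0785 -0.0529] turn [-0.0036  0.009   0.0023]
```

View pics/s14.png

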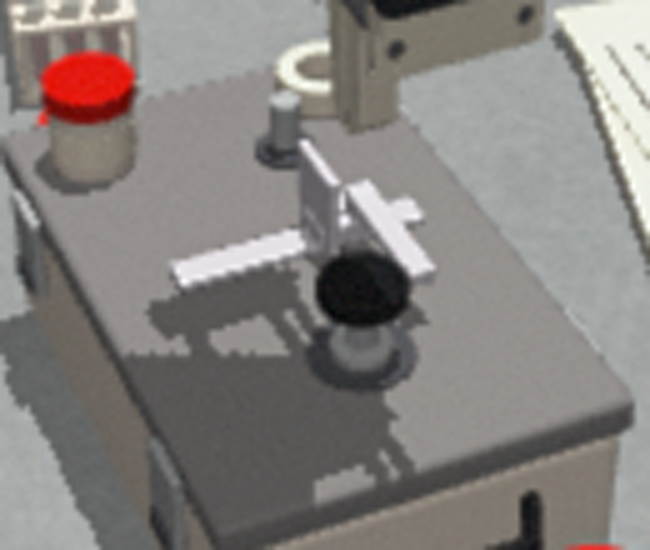

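View pics/t13.png

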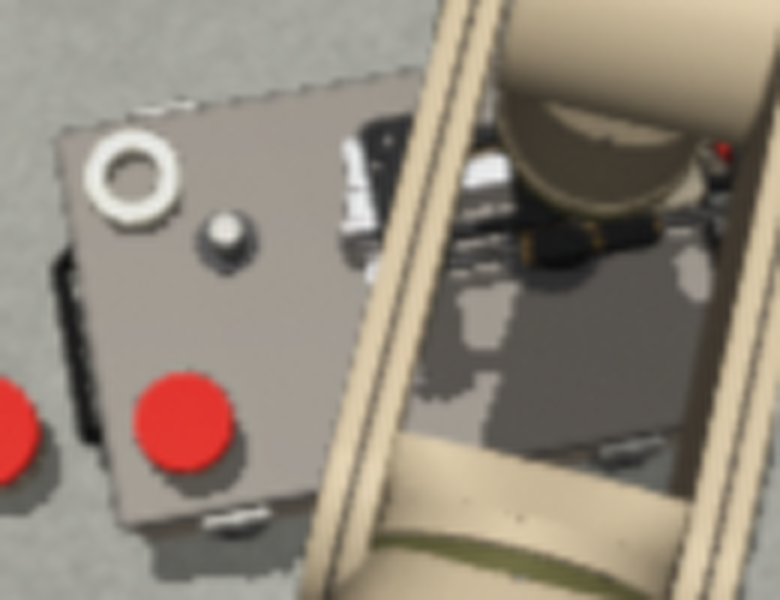

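View pics/t14.png

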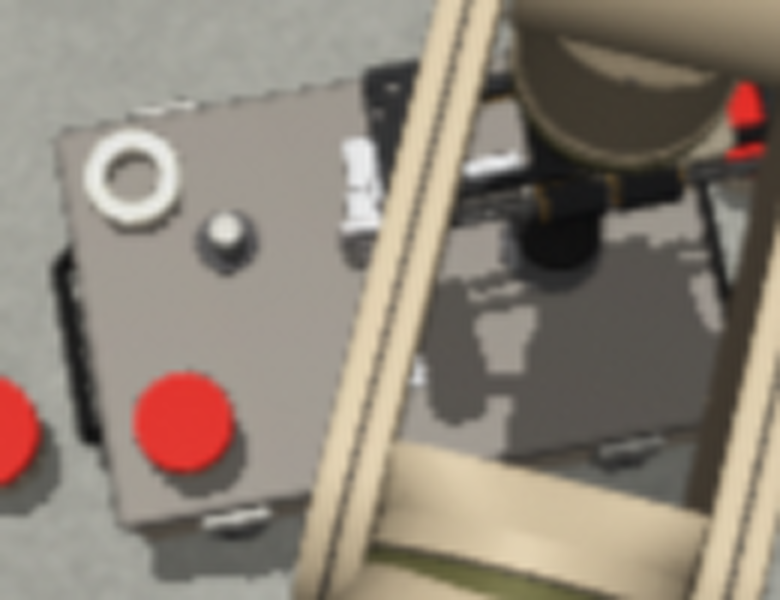

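The pin now stands tall at (285,98) in the side view, and the top view is unchanged between strokes 3 and 5. I'll check its height, and the lock position, against the calibration.

```bash
python3 - <<'E'
from plant import *
from h import *
from scipy.optimize import brentq
x,y,a,l,q=np.load("case.npy"); ca,sa=np.cos(a),np.sin(a)
W=lambda L:np.array([x+ca*L[0]-sa*L[1],y+sa*L[0]+ca*L[1],L[2]])
cs=read_camera("side")
z5=lambda P:((proj(cs,P)-[195,150]+.5)*5).round(0)
for e in (.0,.006,.017,.0224,.028): print("pin",e,z5(W((.03,.08,.126+e))))
for e in (.03,.036): print("lock",e,z5(W((-.02+e,.005,.17))),z5(W((-.02+e,-.015,.17))),z5(W((-.02+e,.025,.17))))
print("bezel",z5(W((.03,.08,.124))),"knob",z5(W((0,-.08,.166))))
E
```

```text
pin 0.0 [288. 141.]
pin 0.006 [288. 131.]
pin 0.017 [287. 114.]
pin 0.0224 [287. 106.]
pin 0.028 [287.  97.]
lock 0.03 [310. 162.] [327. 185.] [293. 139.]
lock 0.036 [322. 158.] [339. 182.] [305. 136.]
bezel [288. 144.] knob [366. 277.]
```

```bash
python3 - <<'E'
import cv2
a=cv2.imread("pics/s14.png")[70:300,240:460]; b=cv2.imread("pics/s8.png")[70:300,240:460]
cv2.imwrite("pics/cmp.png",cv2.resize(cv2.hconcat([b,a]),None,fx=1.8,fy=1.8,interpolation=cv2.INTER_CUBIC))
E
```

```text
(no output)
```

View pics/cmp.png

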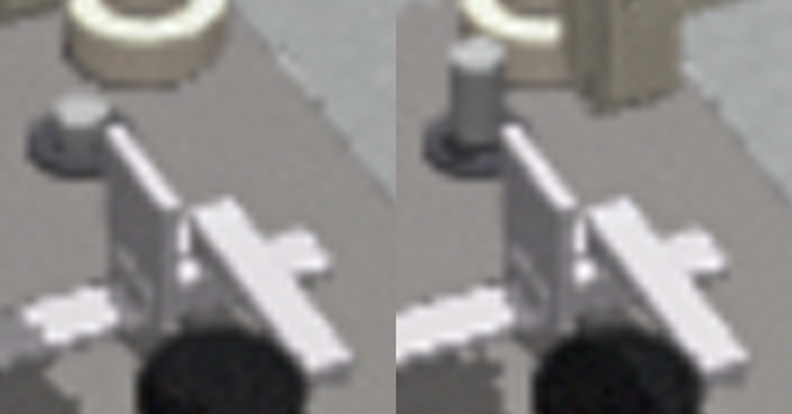

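The pin top is at row 98, where the calibration predicts 97 for fully out and 106 for one stroke short. The tab's top edge runs from about (304,138) to (340,182), which matches lock = 0.036. The knob is up and the tool hangs free, so I hand in.

```bash
python3 - <<'E'
from plant import *
import cv2,numpy as np
c=read_camera("top")["frame"][:,:,::-1]; cv2.imwrite("pics/tend.png",c)
s=read_state(); print(s["t"],s["force"].round(2),close_job())
E
```

```text
the job is handed in; nothing more can be done
14.6 [-0.82  0.45  0.44] None
```

View pics/tend.png

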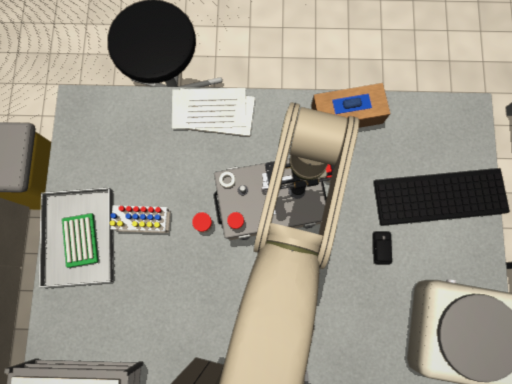

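I pushed the lock by its tab to the end stop with shut fingertips. I then pressed the knob five full strokes to its stop (21–27 N at the bottom) and let it spring back after each. The job was handed in at t ≈ 14.6 s with the tool clear above the knob.

- **Last checks:** In the side view the pin top is at row 98, against 97 predicted for fully out. The lock looks to be at about 36 mm and the knob is fully up. The pots, tape roll, tube rack and mouse look unmoved in the top view, but pot_right is mostly hidden behind the arm there.
- **What disagreed:** The real fingertips end about 20 mm short of the reported TCP. Because of this, my first push passed just above the tab, with no force felt and nothing seen to move. I went in 20 mm lower, and the knob contact height confirmed the offset.
- **Extra stroke:** The top view showed no visible change in the pin after the third stroke, so the last one or two strokes were probably spare. I read the pin's start as roughly 8 mm out.

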